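# Slide the cork board back into its clamp and prove it holds

### The job

The little cork board has come out of the white clamp on the edge of the red shelf: set its foot on the clamp's open end and slide it under the lips until it is fully home against the end stop. Then prove that it holds: pull it straight up against the lips to about 15 newtons, hold that for about a second, and let go with the board left upright and home. The plastic is brittle, so never load the clamp with more than 20 newtons, and leave the can opener, the glass jar and the two heart magnets alone.

Things in the scene. Friction and masses are not known exactly. Their poses are not given: they have to be found in the camera images.
- board: Loose cork board on a T-shaped white foot, 100 g (all sizes in mm), alike both ways. Origin: centre of the foot's underside; z up, y along its width, x through its thickness. Foot plate 36 (x) x 48 (y) x 8 high; neck 12 x 48, height 8 to 24; board 12 thick x 80 wide, height 24 to 104. Starts upright on the shelf, turned up to 0.5 rad. Grip it across x from above, 60 to 70 over the underside.
- foot_top (a point): Point on the board part: centre of the top face of the foot plate, 8 mm above the foot's underside (it moves with the board).
- clamp: White plastic clamp fixed to the robot-side edge of the shelf, with a straight T-channel along its y, open at +y; its lips count as part of it. Origin: on the shelf's top, straight below the foot's centre when fully home (the board's origin is then at x = y = 0 here, its y along the channel); z up, axes as the shelf's. Side walls 40 apart, tops at 27.5, run from y = -25 to +25.
- tongue (a point): Point on the clamp, 60 along +y from its origin, at shelf height: middle of the bare tongue (64 wide, floor only, to y = +88) where the foot is set down. Slanted guides, y = +25 to +43, tops at 27.5 over the shelf, narrow the way from about 60 to 40.
- end_stop (a point): Point on the clamp, at y = -24: face of the end stop, 27.5 high over the shelf, met by the end of the home foot. Between it and y = +25 two stiff lips, 20 apart for the neck, 6 thick, overhang the foot. Their underside is set somewhere from 21.5 to 27.5 over the shelf, the floor (rubber liner) 9.2 to 11.2, each time anew: 2.3 to 10.3 of free upward play, then they hardly give.
- shelf: Red acrylic shelf, 260 (x) x 620 (y), fixed on low feet; its top is 60 above the work surface. Origin: under its centre at the height of the work surface. Its long side lies along its y.
- jar: Empty open glass jar, 58 in diameter, 68 high, standing on the shelf; origin at the centre of its underside. Leave it alone.
- can_opener: Stainless can opener lying on the shelf, about 180 long (along its y), 50 wide, 28 high; origin near its middle, on the underside. Leave it alone.
- heart_a: Pink ceramic heart magnet lying flat, about 41 x 41 x 9; origin at the middle of its underside. Leave it alone.
- heart_b: A second one, the same. Leave it alone.

How it is judged:
By the outcome, as a careful person would: the job done as asked, in the order asked, and still so for the second after the job is handed in, with the robot touching nothing.
It also fails if it takes over 61 s, if anything falls off the work surface, if the arm or the gripper's body presses on something with over 40 N, if the wrist force passes 120 N, or if a joint passes its speed limit or range.

### The arm

A 6-joint arm with a two-finger parallel gripper is mounted at the origin on the work surface. World frame = base frame: x ahead of the robot, y to its left, z up, the work surface at z = 0. Lengths are in mm, angles in degrees, forces in N, time in s.
With the tool pointing down it reaches from about 350 to 850 mm from the base axis. Payload 8.1 kg.
Tool frame: the origin (TCP) lies at the very end of the fingers, on their centre line; the grasp point (between the pads) lies r.tcp_to_grasp behind it (r.tcp_to_grasp is the distance from the TCP to the grasp point, in mm); z points along the fingers, y is the line along which they close (so a half turn about z gives the same grasp; the last joint's range is limited). The gripper opens to 85 mm and grips with 20 to 120 N. Pads are 22 mm wide; open, the fingers measure 114 mm over their backs; the gripper's body (76 mm by 85 mm) begins 54 mm behind the grasp point. The pads swing forward as they close: fully open they stand 13 mm farther back than shut.
Start: joints at [70.279, 7.471, 85.268, -0, 87.261, -4.893], TCP at [153.53, 580.029, 231.292] pointing down, gripper open.
Joint ranges: [-169.43, 169.43], [-51.17, 129.36], [1.28, 143.12], [-76.62, 256.62], [0, 156.53], [-152.29, 152.29]. Speed limits (degrees/s): [136.94, 136.94, 159.86, 180, 180, 180].

### API

Orientations are given as [roll, pitch, yaw] about the fixed x, y, z axes, in that order (R = Rz(yaw) Ry(pitch) Rx(roll)).
In Python, from bench import r gives the robot as it stands.
- The arm moves only by the shell command python3 -m handwheel 'ROWS' [OPENING] [FORCE]. ROWS is JSON, a list of rows, each a list of 4 numbers: the shift along the tool's x, y, z in m, then the turn about the tool's z in degrees. A call has 1 to 10 rows; each row shifts and turns the commanded pose from where the row before left it, along the tool's axes as they then stand; what a row does not reach is not made up. A row lasts 1/10 s, in which the tool goes at most 50 mm and 8.59 degrees, less where a joint would pass 70% of its speed; a pose out of reach is approached as far as the arm can. A call is refused whole if a number of a shift passes 0.05 or a number of a turn 8.59, either way. A call with a gripper value outside its range is refused whole. OPENING is the finger opening in m, from 0 to 0.0854, set as the call begins (- or left out, the last holds). The fingers move at their own pace and stop on an object; FORCE is the grip in N (left out, the last holds). Time passes only in rows, so rows that do not move let the fingers close. It gives the time, the measured TCP pose, the force, the opening and the grip force at its end, in the units of the state.
- r.sense(): the state, without advancing time (a new reading comes with each control period).
- r.snapshot(name): name is "scene" or "top"; returns the picture (420x560x3 uint8, red, green, blue); there is no depth.
- r.camera_params(name): a dict with "fx", "fy", "cx", "cy" (pixels), "D" ([k1, k2, p1, p2, k3] as OpenCV has them; the pictures are not rectified), "R" (3x3) and "t" (3): a world point X has camera coordinates R X + t. Camera axes: x right, y down, z forward; pixel columns grow to the right and rows downward; lengths in mm; the calibration is good to about 2 mm. A picture is of the moment at which its call begins. camera_params takes no time and is no camera call.
- r.hand_in(): hands the job in; it is judged then, once.
The state is a dict: "time": time; "joint_pos": joint angles; "qd": joint speeds; "joint_efforts": joint torques, N m; "tool_pos": TCP position; "tcp_rot": TCP orientation; "ft_force": force on the tool from outside, world axes, zero at the start; "wrist_torque": the same for the moment, N m; "finger_gap": finger opening in mm; "grip_force": force on a finger pad.
Only numpy, scipy, OpenCV 4.12 (cv2) and the standard library are available. Lean on these libraries where they do the work, as an engineer would, in place of code of your own. Each camera call takes 0.05 s, during which the arm holds its last target. There are 200 camera calls.

## Working session

There is one attempt and no reset: what is moved stays moved. The work goes in short steps, Python scripts to look and compute and a shell command to move; the robot and the scene stay as the last step left them, time stands still between calls to the robot, and variables do not carry over. Pictures are saved under pics/ and viewed, at most 10 in all, crops included, and the job is handed in when it is done.

```bash
ls; mkdir -p pics
python3 - <<'E'
from bench import r
import cv2,json
for n in("scene","top"):
    im=r.snapshot(n); cv2.imwrite(f"pics/{n}0.png",im[:,:,::-1])
    p=r.camera_params(n); print(n,{k:(v.tolist() if hasattr(v,'tolist') else v) for k,v in p.items()})
print(r.sense(), r.tcp_to_grasp)
a=cv2.imread("pics/scene0.png");b=cv2.imread("pics/top0.png")
E
```

```text
pics
scene {'fx': 533.6333506583139, 'fy': 533.6333506583139, 'cx': 277.70993449200864, 'cy': 212.05864547022838, 'D': [-0.12880476867719573, 0.0, 0.0, 0.0, 0.0], 'R': [[0.7876532632493618, 0.6159633673451219, -0.013837159444402957], [0.44138857936561865, -0.5798029594475711, -0.6848391418584653], [-0.4298586499050967, 0.5333082207360922, -0.7285628887042429]], 't': [-456.44825284448495, -188.31375183309217, 1283.2432970842933]}
top {'fx': 497.4547755480725, 'fy': 497.4547755480725, 'cx': 283.6107582046562, 'cy': 209.60551306993247, 'D': [-0.09798831629400098, 0.0, 0.0, 0.0, 0.0], 'R': [[0.01262273219378768, -0.9998663686256954, -0.01038804713259141], [-0.9951159662215212, -0.011544228398560914, -0.0980354250344755], [0.09790240243718396, 0.011574786475217737, -0.9951287072108215]], 't': [21.92165962322556, 573.3688448809493, 891.9987610956169]}
{'time': 0.1, 'joint_pos': array([ 7.02804701e+01,  7.51131983e+00,  8.53219711e+01,  2.46946197e-04,
        8.72622350e+01, -4.89056343e+00]), 'qd': array([ 0.02179911, -0.05045101, -0.11872327, -0.01750392,  0.2407509 ,
       -0.01512373]), 'joint_efforts': array([ 1.85951627e-03, -5.70939982e+01, -5.01951742e+01, -2.97166230e-05,
        7.79851049e-03,  3.39513872e-05]), 'tool_pos': array([153.34650552, 579.56668691, 230.3539608 ]), 'tcp_rot': array([-1.79904843e+02, -8.38960383e-03,  1.65171015e+02]), 'ft_force': array([0.67820906, 0.24396865, 0.4349279 ]), 'wrist_torque': array([ 0.00604877, -0.0214665 , -0.08767629]), 'grip_force': 0.0, 'finger_gap': 85.22090204728086} 18.700000000000003
```

View pics/scene0.png

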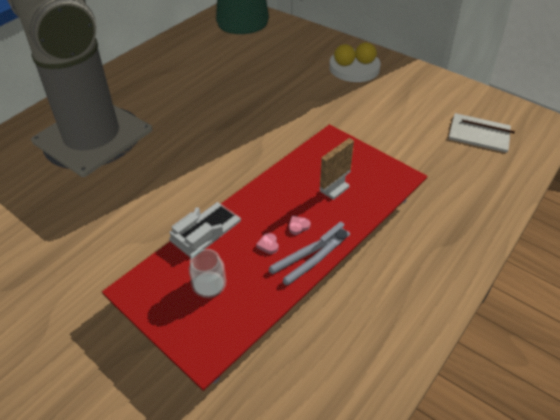

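View pics/top0.png

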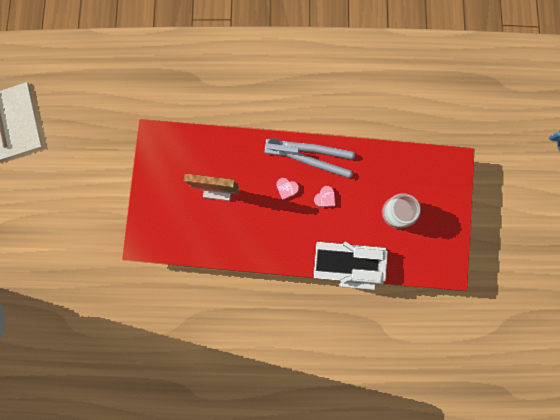

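The scene shows the board upright at top-view (210,185) and the clamp at (350,262), with its tongue pointing left (+y). The hearts are at (287,188) and (326,197), the jar at (402,210) and the opener at (310,158). Next I measure.

```bash
cat > h.py <<'E'
import numpy as np,cv2
from bench import r
def cam(n):
    p=r.camera_params(n);K=np.array([[p['fx'],0,p['cx']],[0,p['fy'],p['cy']],[0,0,1]])
    return K,np.array(p['D']),np.array(p['R']),np.array(p['t'])
def cast(n,uv,z):
    K,D,R,t=cam(n);q=cv2.undistortPoints(np.array(uv,float).reshape(-1,1,2),K,D).reshape(-1,2)
    d=np.c_[q,np.ones(len(q))]@R;c=-R.T@t
    return c+d*((z-c[2])/d[:,2])[:,None]
def proj(n,X):
    K,D,R,t=cam(n);return cv2.projectPoints(np.array(X,float).reshape(-1,3),cv2.Rodrigues(R)[0],t,K,D)[0].reshape(-1,2)
def rect(P):
    (c,s,a)=cv2.minAreaRect(np.float32(P[:,:2]));return c,s,a
E
python3 - <<'E'
from h import *
im=cv2.imread("pics/top0.png");hsv=cv2.cvtColor(im,cv2.COLOR_BGR2HSV)
H,S,V=[hsv[...,i].astype(int) for i in range(3)]
def big(m):
    c,_=cv2.findContours(m.astype(np.uint8),cv2.RETR_EXTERNAL,cv2.CHAIN_APPROX_NONE);return max(c,key=cv2.contourArea).reshape(-1,2)
red=((H<5)|(H>175))&(S>180)&(V>60)
c=big(red);P=cast("top",c,60);print("shelf",rect(P))
h=cv2.convexHull(c).reshape(-1,2)
print("shelf corners",cast("top",cv2.boxPoints(cv2.minAreaRect(c)),60)[:,:2].round(1))
roi=np.zeros(H.shape,bool);roi[230:300,300:400]=1
w=roi&(S<60)&(V>130);c=big(w);print("clamp white px",cv2.minAreaRect(c))
k=roi&(V<60)&(S<90);c=big(k);print("liner",rect(cast("top",c,70)),cv2.minAreaRect(c))
roi[:]=0;roi[165:202,175:245]=1
k=roi&(H>6)&(H<28);c=big(k);print("cork",cv2.minAreaRect(c),rect(cast("top",c,164)))
k=roi&(S<60)&(V>130);c=big(k);print("foot",cv2.minAreaRect(c),rect(cast("top",c,68)))
sc=cv2.imread("pics/scene0.png")
f=lambda a,x,y,w,h:cv2.resize(a[y:y+h,x:x+w],(400,300),interpolation=cv2.INTER_NEAREST)
cv2.imwrite("pics/c1.png",np.vstack([np.hstack([f(im,300,230,100,75),f(im,175,155,80,60)]),np.hstack([f(sc,160,190,100,75),f(sc,300,130,80,60)])]))
E
```

```text
shelf ((581.9561767578125, -0.427093505859375), (618.0341796875, 258.8489685058594), 85.58332061767578)
shelf corners [[ 474.5  316.9]
 [ 736.9  305.8]
 [ 687.5 -327. ]
 [ 428.7 -297.9]]
clamp white px ((350.220703125, 264.85174560546875), (71.66825103759766, 44.84455871582031), 4.763641834259033)
liner ((477.5559387207031, -84.49961853027344), (106.62216186523438, 34.92409133911133), 85.6575927734375) ((347.3836669921875, 262.3377380371094), (60.77067565917969, 20.01144027709961), 4.969740867614746)
cork ((210.43846130371094, 186.99232482910156), (54.947383880615234, 20.961870193481445), 7.125016689300537) ((594.568603515625, 144.34397888183594), (88.29330444335938, 33.51698303222656), 83.36052703857422)
foot ((216.2369842529297, 195.1830596923828), (26.298967361450195, 6.510071754455566), 7.4314093589782715) ((593.5697021484375, 148.69102478027344), (47.17506408691406, 11.658687591552734), 83.18553924560547)
```

View pics/c1.png

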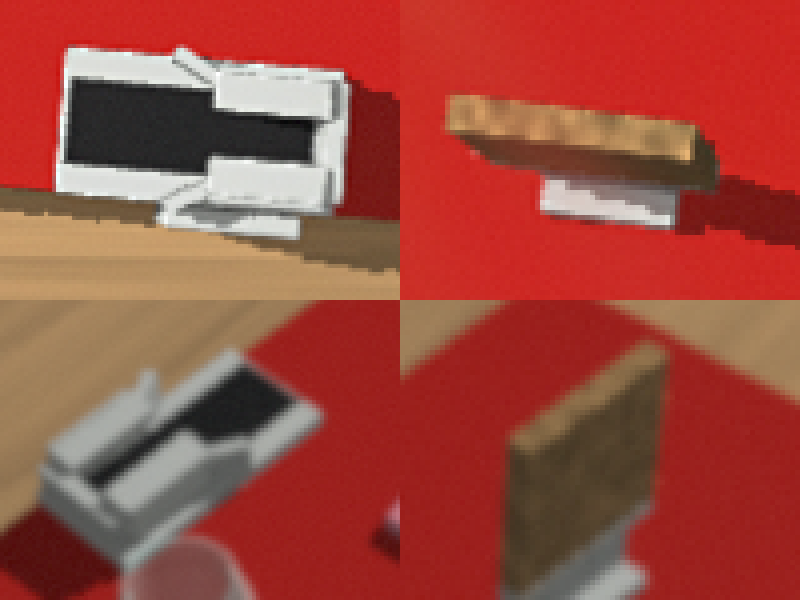

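The crops show the tongue's free end in the top view at px (316.2,242.5)–(314.2,277.5), and the liner meeting the end stop near (378.7,265). The corners of the board's top face are about (184.4,174), (184.4,181), (234.4,180) and (233.6,187.4).

Run:
```python
from h import *
a=np.radians(85.58);ey=np.array([np.cos(a),np.sin(a)]);ex=np.array([ey[1],-ey[0]])
t=cast("top",[(316.2,242.5),(314.2,277.5)],70)[:,:2];m=t.mean(0);print("tongue end",t,m,"origin",m-88*ey)
l=cast("top",[(317,260),(378.7,265)],70)[:,:2];print("liner",l,"origin from stop",l[1]+24*ey)
q=cast("top",[(184.4,174),(184.4,181),(234.4,180),(233.6,187.4)],164)[:,:2];print("board top",q,q.mean(0))
d=(q[0]+q[1]-q[2]-q[3]);print("board ydir",np.degrees(np.arctan2(d[1],d[0])),np.linalg.norm(d)/2)
f=np.array([(541,178),(541,212),(675,228)])-[400,0];f=f/5+[175,155];print("foot",cast("top",f,68)[:,:2],cast("top",f,60)[:,:2])
# scene: crop (300,130) scale5, drawn at (400,300): top corners
s=np.array([(510,438),(640,347),(668,352)])-[400,300];s=s/5+[300,130];print("scene top",cast("scene",s,164)[:,:2])
# scene clamp (160,190) scale 4 at (0,300): tongue corners
s=np.array([(235,348),(322,412)])-[0,300];s=s/4+[160,190];u=cast("scene",s,70)[:,:2];print("scene tongue",u,u.mean(0)-88*ey)
# lip tops: edges of the slot, top view
s=np.array([(215,110),(328,122),(210,157),(322,168)])/4+[300,230];print("slot",cast("top",s,90)[:,:2])
```

```text
tongue end [[511.62971439 -29.53209748]
 [450.53716984 -26.50011663]] [481.08344211 -28.01610705] origin [ 474.30154079 -115.75438727]
liner [[ 481.04619161  -31.15475936]
 [ 473.40420882 -139.39740428]] origin from stop [ 475.25381828 -115.4687824 ]
board top [[615.02251907 186.49778628]
 [603.71668585 186.10358617]
 [606.06615295 106.07237195]
 [594.18316159 107.0680505 ]] [604.74712987 146.43544872]
board ydir 83.38594945472624 80.26467252518992
foot [[601.56370176 172.31233356]
 [589.34323855 171.95122789]
 [584.12832215 123.87263486]] [[602.64670013 173.71948477]
 [590.3146462  173.35508168]
 [585.05210999 124.83746073]]
scene top [[599.68402165 108.00706981]
 [608.8996265  180.58083814]
 [618.86585368 184.48635302]]
scene tongue [[457.46267724 -25.94466921]
 [518.0016216  -32.19854855]] [ 480.95024809 -116.80988909]
slot [[ 486.02120179  -92.93353909]
 [ 481.35120231 -141.49026724]
 [ 465.97736604  -90.82931631]
 [ 461.72096579 -138.86604597]]
```

```bash
python3 -m handwheel '[[-0.03,-0.017,0,0],[-0.03,-0.017,0,0],[-0.03,-0.017,0,0],[-0.03,-0.017,0,0],[-0.03,-0.017,0,0],[-0.03,-0.017,0,0],[-0.03,-0.017,0,0],[-0.03,-0.017,0,0],[-0.03,-0.017,0,0],[-0.03,-0.017,0,0]]' 0.0854
python3 -m handwheel '[[-0.025,-0.013,0,0],[-0.025,-0.013,0,0],[-0.025,-0.013,0,0],[-0.025,-0.013,0,0],[-0.025,-0.013,0,0],[-0.025,-0.013,0,0],[-0.025,-0.013,0,0],[-0.025,-0.013,0,0],[-0.025,-0.013,0,0],[-0.02,-0.013,0,0]]'
python3 -m handwheel '[[0,0,0,8.2],[0,0,0,8.2],[0,0,0,8.2],[0,0,0,8.2],[0,0,0,8.2],[0,0,0,8.2],[0,0,0,8.2],[0,0,0,8.2],[0,0,0,8.2],[0,0,0,8]]'
python3 -m handwheel '[[0,0,0,0],[0,0,0,0]]'
```

```text
time: 1.1
tool_pos: [400.7, 337.6, 230.9]
tcp_rot: [-180.0, -0.0, 165.2]
ft_force: [0.3, 0.4, -0.0]
finger_gap: 85.3
grip_force: 0.0
time: 2.1
tool_pos: [604.3, 149.4, 230.5]
tcp_rot: [-180.0, -0.1, 165.2]
ft_force: [0.1, 0.1, -0.7]
finger_gap: 85.4
grip_force: 0.0
time: 3.1
tool_pos: [603.3, 150.5, 230.6]
tcp_rot: [-179.9, 0.0, 83.0]
ft_force: [0.8, 0.9, 0.8]
finger_gap: 85.3
grip_force: 0.0
time: 3.3
tool_pos: [603.4, 150.5, 230.8]
tcp_rot: [-180.0, 0.0, 83.6]
ft_force: [-1.4, -0.0, -0.3]
finger_gap: 85.3
grip_force: 0.0
```

```bash
python3 -m handwheel '[[-0.004,0.0015,0.01,0],[0,0,0.02,0],[0,0,0.02,0],[0,0,0.02,0],[0,0,0.02,0],[0,0,0.018,0],[0,0,0.012,0],[0,0,0.0045,0],[0,0,0,0],[0,0,0,0]]'
python3 -m handwheel '[[0,0,0,0],[0,0,0,0],[0,0,0,0],[0,0,0,0],[0,0,0,0],[0,0,0,0],[0,0,0,0],[0,0,0,0]]' 0 40
python3 -c "
from h import *
cv2.imwrite('pics/g.png',np.hstack([cv2.resize(r.snapshot(n)[y:y+110,x:x+110,::-1],(400,400)) for n,x,y in (('top',160,140),('scene',280,110))]))"
```

```text
time: 4.3
tool_pos: [605.3, 146.4, 107.7]
tcp_rot: [179.9, -0.0, 83.4]
ft_force: [0.1, 0.5, 0.4]
finger_gap: 85.3
grip_force: 0.0
time: 5.1
tool_pos: [604.5, 146.4, 106.6]
tcp_rot: [-180.0, 0.0, 83.4]
ft_force: [0.5, -0.1, -1.0]
finger_gap: 11.5
grip_force: 42.2
```

View pics/g.png

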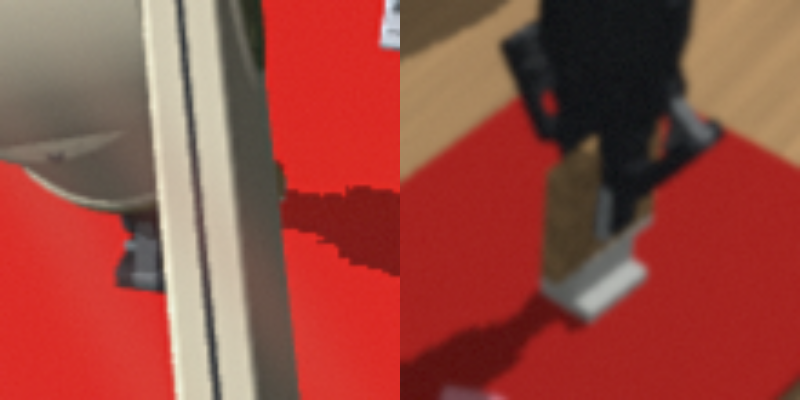

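The board is gripped with a gap of 11.5 mm and the fingers square on it. Next I lift, carry it over the tongue and turn it to the channel's direction.

```bash
python3 -m handwheel '[[0,0,-0.01,0],[0,0,-0.015,0],[0,0,-0.015,0],[0,0,-0.01,0],[0,0,0,0],[-0.01,-0.005,0,0],[-0.02,-0.01,0,0],[-0.02,-0.01,0,0],[-0.02,-0.01,0,0],[-0.02,-0.01,0,0]]' - 60
python3 -m handwheel '[[-0.02,-0.01,0,0],[-0.02,-0.01,0,0],[-0.02,-0.01,0,0],[-0.02,-0.01,0,0],[-0.02,-0.009,0,0],[-0.015,-0.005,0,0],[-0.008,-0.002,0,0],[0,0,0,-2.2],[0,0,0,0],[0,0,0,0]]'
python3 -c "
from h import *
cv2.imwrite('pics/p.png',np.hstack([cv2.resize(r.snapshot(n)[y:y+110,x:x+110,::-1],(400,400)) for n,x,y in (('top',280,200),('scene',160,130))]))"
```

```text
time: 6.2
tool_pos: [547.8, 61.0, 155.5]
tcp_rot: [-179.9, 0.0, 83.4]
ft_force: [0.5, -1.1, 0.0]
finger_gap: 11.3
grip_force: 61.4
time: 7.2
tool_pos: [479.5, -53.4, 156.4]
tcp_rot: [-180.0, -0.0, 85.5]
ft_force: [0.0, -0.4, -1.6]
finger_gap: 11.6
grip_force: 61.4
```

View pics/p.png

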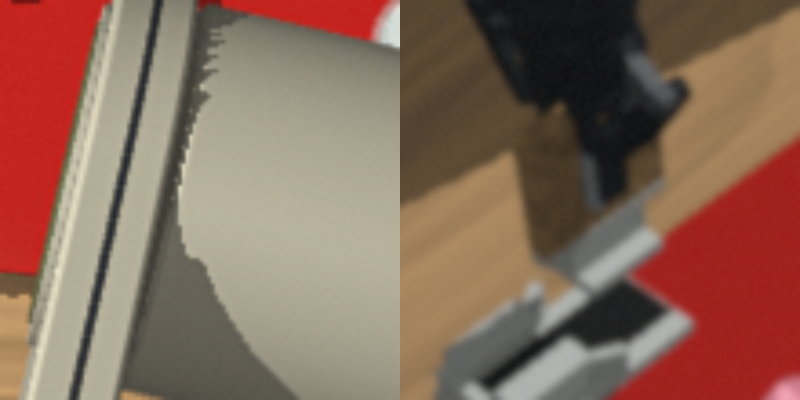

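The board hangs over the tongue, clear of the guides. Now I lower it to contact.

```bash
python3 -m handwheel '[[0,0,0.008,0],[0,0,0.012,0],[0,0,0.01,0],[0,0,0.005,0],[0,0,0.001,0],[0,0,0,0],[0,0,0,0]]'
for i in 1 2 3; do python3 -c "
from bench import r
s=r.sense();print(s['tool_pos'],s['ft_force'])"; python3 -m handwheel '[[0,0,0,0]]' | grep ft_; done
```

```text
time: 8.0
tool_pos: [480.1, -53.6, 121.2]
tcp_rot: [180.0, 0.0, 85.6]
ft_force: [-0.3, 0.3, -1.4]
finger_gap: 11.2
grip_force: 61.4
[480.07977991 -53.60321552 121.23611745] [-0.2539121   0.28131155 -1.39647133]
ft_force: [-0.6, 0.5, -0.2]
[480.1511057  -53.65300086 121.37213031] [-0.56637589  0.47036577 -0.16732687]
ft_force: [0.3, -0.1, -1.0]
[480.0163972  -53.59420249 121.22596967] [ 0.33787164 -0.1037497  -0.97081203]
ft_force: [-0.5, 1.1, -1.3]
```

```bash
python3 -m handwheel '[[0,0,0.0005,0],[0,0,0.0005,0],[0,0,0,0]]'
```

```text
time: 8.6
tool_pos: [479.6, -53.5, 119.6]
tcp_rot: [-180.0, -0.0, 85.6]
ft_force: [0.1, -0.3, -0.3]
finger_gap: 10.9
grip_force: 61.4
```

```bash
python3 -m handwheel '[[0,0,0.0005,0],[0,0,0.0005,0],[0,0,0,0]]'
```

```text
time: 8.9
tool_pos: [479.7, -53.5, 118.7]
tcp_rot: [-180.0, 0.0, 85.6]
ft_force: [-0.1, 0.2, -1.0]
finger_gap: 11.3
grip_force: 61.4
```

```bash
python3 -m handwheel '[[0,0,0.0005,0],[0,0,0.0005,0],[0,0,0,0]]'|egrep 'tool_p|ft_'
```

```text
tool_pos: [479.6, -53.5, 117.7]
ft_force: [-0.4, -0.5, -0.5]
```

```bash
python3 -m handwheel '[[0,0,0.0005,0],[0,0,0,0]]'|egrep 'tool_p|ft_'
```

```text
tool_pos: [479.7, -53.5, 117.2]
ft_force: [-0.3, -0.2, -1.7]
```

```bash
python3 -m handwheel '[[0,0,0.0005,0],[0,0,0,0]]'|egrep 'tool_p|ft_'
```

```text
tool_pos: [479.7, -53.5, 116.7]
ft_force: [0.5, -0.1, -1.6]
```

```bash
python3 -m handwheel '[[0,0,0.0005,0],[0,0,0,0]]'|egrep 'tool_p|ft_'
```

```text
tool_pos: [479.7, -53.5, 116.2]
ft_force: [-0.4, 0.5, -1.0]
```

```bash
python3 -m handwheel '[[0,0,0.0005,0],[0,0,0,0]]'|egrep 'tool_p|ft_'
```

```text
tool_pos: [479.7, -53.5, 115.8]
ft_force: [-0.3, 0.6, -0.6]
```

```bash
python3 -m handwheel '[[0,0,0.0003,0],[0,0,0,0]]'|egrep 'tool_p|ft_'
```

```text
tool_pos: [479.8, -53.6, 115.7]
ft_force: [-0.9, 1.0, 1.3]
```

```bash
python3 -m handwheel '[[0,0,0.0003,0],[0,0,0,0]]'|egrep 'tool_p|ft_'
```

```text
tool_pos: [479.8, -53.6, 115.7]
ft_force: [-2.8, -0.1, 5.2]
```

Contact shows as +5 N at z 115.7. I ease off a little and slide along −x of the tool.

```bash
python3 -m handwheel '[[0,0,-0.0003,0],[-0.002,0,0,0],[-0.002,0,0,0],[-0.002,0,0,0],[-0.002,0,0,0],[0,0,0,0]]'|egrep 'tool_p|ft_|rot'
```

```text
tool_pos: [479.3, -61.9, 115.7]
tcp_rot: [180.0, 0.0, 85.6]
ft_force: [-0.1, 0.5, 2.5]
```

```bash
python3 -m handwheel '[[-0.001,0,0,0],[-0.001,0,0,0],[0,0,0,0]]'|egrep 'tool_p|ft_|rot'
```

```text
tool_pos: [479.1, -63.6, 115.7]
tcp_rot: [180.0, -0.0, 85.6]
ft_force: [0.5, 1.7, 4.5]
```

```bash
python3 -m handwheel '[[-0.001,0,0,0],[-0.001,0,0,0],[0,0,0,0]]'|egrep 'tool_p|ft_|rot'
```

```text
tool_pos: [478.9, -65.6, 115.7]
tcp_rot: [180.0, 0.0, 85.6]
ft_force: [0.5, 2.0, 5.5]
```

```bash
python3 -m handwheel '[[-0.001,0,0,0],[-0.001,0,0,0],[0,0,0,0]]'|egrep 'tool_p|ft_|rot'
```

```text
tool_pos: [478.8, -67.6, 115.7]
tcp_rot: [180.0, 0.0, 85.6]
ft_force: [0.5, 1.6, 6.2]
```

```bash
python3 -m handwheel '[[-0.001,0,-0.0004,0],[-0.001,0,0,0],[-0.001,0,0,0],[0,0,0,0]]'|egrep 'tool_p|ft_|rot'
```

```text
tool_pos: [478.4, -70.8, 115.7]
tcp_rot: [180.0, 0.0, 85.6]
ft_force: [3.3, 0.4, 0.2]
```

```bash
python3 -m handwheel '[[-0.001,0,0,0],[-0.001,0,0,0],[-0.001,0,0,0],[0,0,0,0]]'|egrep 'tool_p|ft_|rot'
```

```text
tool_pos: [478.2, -73.6, 115.8]
tcp_rot: [180.0, 0.0, 85.6]
ft_force: [3.7, 1.3, -1.6]
```

```bash
python3 -m handwheel '[[-0.001,0,0,0],[-0.001,0,0,0],[-0.001,0,0,0],[0,0,0,0]]'|egrep 'tool_p|ft_|rot'
python3 -c "
from h import *
cv2.imwrite('pics/i.png',np.hstack([cv2.resize(r.snapshot(n)[y:y+110,x:x+110,::-1],(400,400)) for n,x,y in (('scene',160,170),)]))"
```

```text
tool_pos: [477.9, -76.6, 115.9]
tcp_rot: [180.0, 0.0, 85.6]
ft_force: [3.8, 1.5, -1.1]
```

View pics/i.png

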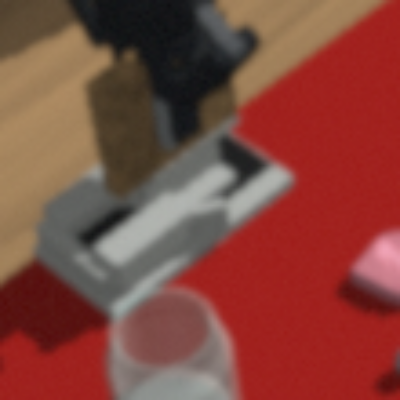

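The foot's leading end is under the lips. A side force of +3.7 N in x says it rubs the robot-side wall, so I nudge it towards +x and continue.

```bash
python3 -m handwheel '[[0,0.0005,0,0],[0,0.0005,0,0],[-0.001,0,0,0],[-0.001,0,0,0],[-0.001,0,0,0],[0,0,0,0]]'|egrep 'tool_p|ft_|rot'
```

```text
tool_pos: [478.5, -79.7, 115.8]
tcp_rot: [-180.0, 0.0, 85.6]
ft_force: [-0.5, -0.2, 0.4]
```

```bash
python3 -m handwheel '[[-0.001,0,0,0],[-0.001,0,0,0],[-0.001,0,0,0],[-0.001,0,0,0],[-0.001,0,0,0],[0,0,0,0]]'|egrep 'tool_p|ft_|rot'
```

```text
tool_pos: [478.3, -84.6, 115.9]
tcp_rot: [-180.0, 0.0, 85.6]
ft_force: [0.1, 0.6, -0.5]
```

```bash
python3 -m handwheel '[[-0.001,0,0,0],[-0.001,0,0,0],[-0.001,0,0,0],[-0.001,0,0,0],[-0.001,0,0,0],[0,0,0,0]]'|egrep 'tool_p|ft_|rot'
```

```text
tool_pos: [477.9, -89.6, 115.9]
tcp_rot: [180.0, 0.0, 85.6]
ft_force: [0.2, -0.5, -0.7]
```

```bash
python3 -m handwheel '[[-0.0015,0,0,0],[-0.0015,0,0,0],[-0.0015,0,0,0],[-0.0015,0,0,0],[-0.0015,0,0,0],[0,0,0,0]]'|egrep 'tool_p|ft_|rot'
```

```text
tool_pos: [477.3, -97.2, 115.9]
tcp_rot: [-180.0, 0.0, 85.6]
ft_force: [-0.8, 0.2, -1.6]
```

```bash
python3 -m handwheel '[[-0.001,0,0,0],[-0.001,0,0,0],[-0.001,0,0,0],[-0.001,0,0,0],[-0.001,0,0,0],[0,0,0,0]]'|egrep 'tool_p|ft_|rot'
```

```text
tool_pos: [477.0, -102.1, 115.9]
tcp_rot: [180.0, 0.0, 85.6]
ft_force: [-0.5, 0.6, -0.9]
```

```bash
python3 -m handwheel '[[-0.001,0,0,0],[-0.001,0,0,0],[-0.001,0,0,0],[-0.001,0,0,0],[0,0,0,0]]'|egrep 'tool_p|ft_|rot'
```

```text
tool_pos: [476.6, -106.1, 115.9]
tcp_rot: [-180.0, 0.0, 85.6]
ft_force: [0.0, -0.0, -0.9]
```

```bash
python3 -m handwheel '[[-0.001,0,0,0],[-0.001,0,0,0],[-0.001,0,0,0],[-0.001,0,0,0],[0,0,0,0]]'|egrep 'tool_p|ft_|rot'
```

```text
tool_pos: [476.3, -110.1, 115.9]
tcp_rot: [-180.0, 0.0, 85.6]
ft_force: [0.0, -0.2, -0.6]
```

```bash
python3 -m handwheel '[[-0.0005,0,0,0],[-0.0005,0,0,0],[-0.0005,0,0,0],[-0.0005,0,0,0],[0,0,0,0]]'|egrep 'tool_p|ft_|rot'
```

```text
tool_pos: [476.2, -112.0, 115.9]
tcp_rot: [-180.0, 0.0, 85.6]
ft_force: [-1.0, 0.4, -0.9]
```

```bash
python3 -m handwheel '[[-0.0005,0,0,0],[-0.0005,0,0,0],[0,0,0,0]]'|egrep 'tool_p|ft_|rot'
```

```text
tool_pos: [476.2, -113.0, 115.9]
tcp_rot: [180.0, 0.0, 85.6]
ft_force: [-0.2, -0.2, -1.0]
```

```bash
python3 -m handwheel '[[-0.0005,0,0,0],[-0.0005,0,0,0],[0,0,0,0]]'|egrep 'tool_p|ft_|rot'
```

```text
tool_pos: [476.1, -113.9, 115.9]
tcp_rot: [180.0, 0.0, 85.6]
ft_force: [-0.3, 0.5, -1.3]
```

```bash
python3 -m handwheel '[[-0.0005,0,0,0],[-0.0005,0,0,0],[0,0,0,0]]'|egrep 'tool_p|ft_|rot'
```

```text
tool_pos: [476.0, -115.0, 115.9]
tcp_rot: [180.0, 0.0, 85.6]
ft_force: [-0.6, -0.0, -1.3]
```

```bash
python3 -m handwheel '[[-0.0005,0,0,0],[0,0,0,0]]'|egrep 'tool_p|ft_'
```

```text
tool_pos: [475.9, -115.5, 115.9]
ft_force: [-0.4, -0.1, -1.5]
```

```bash
python3 -m handwheel '[[-0.0005,0,0,0],[0,0,0,0]]'|egrep 'tool_p|ft_'
```

```text
tool_pos: [475.9, -116.0, 115.9]
ft_force: [0.1, 0.7, -1.1]
```

```bash
python3 -m handwheel '[[-0.0005,0,0,0],[0,0,0,0]]'|egrep 'tool_p|ft_'
```

```text
tool_pos: [475.8, -116.5, 115.9]
ft_force: [0.8, -0.1, -0.8]
```

```bash
python3 -m handwheel '[[-0.0005,0,0,0],[0,0,0,0]]'|egrep 'tool_p|ft_'
```

```text
tool_pos: [475.8, -116.8, 115.9]
ft_force: [-0.5, 0.7, -0.6]
```

```bash
python3 -m handwheel '[[-0.0003,0,0,0],[0,0,0,0]]'|egrep 'tool_p|ft_'
```

```text
tool_pos: [475.8, -116.9, 115.9]
ft_force: [0.1, 2.4, -0.6]
```

```bash
python3 -m handwheel '[[-0.0003,0,0,0],[0,0,0,0]]'|egrep 'tool_p|ft_'
```

```text
tool_pos: [475.8, -117.0, 116.0]
ft_force: [-0.9, 4.7, 1.0]
```

```bash
python3 -m handwheel '[[-0.0003,0,0,0],[0,0,0,0]]'|egrep 'tool_p|ft_'
```

```text
tool_pos: [475.8, -117.1, 116.0]
ft_force: [-0.2, 5.8, 1.3]
```

```bash
python3 -m handwheel '[[-0.0003,0,0,0],[0,0,0,0]]'|egrep 'tool_p|ft_'
```

```text
tool_pos: [475.8, -117.1, 116.0]
ft_force: [0.4, 8.1, 2.1]
```

The foot meets the end stop at y −117.0, with 8 N and no further travel. I ease off the push, then pull up.

```bash
python3 -m handwheel '[[0.0008,0,0,0],[0,0,0,0],[0,0,0,0]]' - 80|egrep 'tool_p|ft_'; python3 -m handwheel '[[0,0,-0.0005,0],[0,0,-0.0005,0],[0,0,-0.0005,0],[0,0,0,0]]'|egrep 'tool_p|ft_'
```

```text
tool_pos: [475.8, -117.1, 115.9]
ft_force: [0.9, 5.3, 0.1]
tool_pos: [475.4, -117.1, 117.0]
ft_force: [0.3, 4.0, -2.9]
```

```bash
python3 -m handwheel '[[0,0,-0.0005,0],[0,0,0,0]]'|egrep 'tool_p|ft_'
```

```text
tool_pos: [475.4, -117.0, 117.5]
ft_force: [0.3, 5.0, -2.9]
```

```bash
python3 -m handwheel '[[0,0,-0.0005,0],[0,0,0,0]]'|egrep 'tool_p|ft_'
```

```text
tool_pos: [475.3, -117.1, 117.9]
ft_force: [-0.4, 5.4, -3.7]
```

```bash
python3 -m handwheel '[[0,0,-0.0005,0],[0,0,0,0]]'|egrep 'tool_p|ft_'
```

```text
tool_pos: [475.3, -117.1, 118.5]
ft_force: [0.2, 5.6, -3.3]
```

```bash
python3 -m handwheel '[[0,0,-0.0005,0],[0,0,0,0]]'|egrep 'tool_p|ft_'
```

```text
tool_pos: [475.3, -117.1, 119.0]
ft_force: [-0.4, 5.2, -3.1]
```

```bash
python3 -m handwheel '[[0.0004,0,0,0],[0,0,0,0]]'|egrep 'tool_p|ft_'
```

```text
tool_pos: [475.5, -117.0, 119.2]
ft_force: [-1.2, 4.2, -3.0]
```

```bash
python3 -m handwheel '[[0.0001,0,-0.0005,0],[0,0,-0.0005,0],[0,0,0,0]]'|egrep 'tool_p|ft_'
```

```text
tool_pos: [475.9, -116.9, 120.6]
ft_force: [-0.7, 3.8, -1.0]
```

```bash
python3 -m handwheel '[[0,0,-0.0005,0],[0,0,0,0]]'|egrep 'tool_p|ft_'
```

```text
tool_pos: [476.0, -117.0, 121.1]
ft_force: [-0.2, 2.8, -1.1]
```

```bash
python3 -m handwheel '[[0,0,-0.0005,0],[0,0,0,0]]'|egrep 'tool_p|ft_'
```

```text
tool_pos: [476.0, -116.9, 121.6]
ft_force: [-0.5, 2.7, -1.2]
```

```bash
python3 -m handwheel '[[0,0,-0.0005,0],[0,0,0,0]]'|egrep 'tool_p|ft_'
```

```text
tool_pos: [475.9, -116.9, 122.0]
ft_force: [0.0, 2.5, -2.1]
```

```bash
python3 -m handwheel '[[0,0,-0.0005,0],[0,0,0,0]]'|egrep 'tool_p|ft_'
```

```text
tool_pos: [475.9, -116.9, 122.5]
ft_force: [-0.2, 2.1, -1.5]
```

```bash
python3 -m handwheel '[[0,0,-0.0004,0],[0,0,0,0]]'|egrep 'tool_p|ft_'
```

```text
tool_pos: [475.9, -116.9, 122.9]
ft_force: [0.1, 1.4, -2.6]
```

```bash
python3 -m handwheel '[[0,0,-0.0004,0],[0,0,0,0]]'|egrep 'tool_p|ft_'
```

```text
tool_pos: [475.9, -116.9, 123.3]
ft_force: [0.2, 2.0, -1.5]
```

```bash
python3 -m handwheel '[[0,0,-0.0004,0],[0,0,0,0]]'|egrep 'tool_p|ft_'
```

```text
tool_pos: [475.8, -116.8, 123.7]
ft_force: [-0.4, 1.6, -1.4]
```

```bash
python3 -m handwheel '[[0,0,-0.0004,0],[0,0,0,0]]'|egrep 'tool_p|ft_'
```

```text
tool_pos: [475.8, -116.9, 124.1]
ft_force: [0.2, 1.8, -1.5]
```

```bash
python3 -m handwheel '[[0,0,-0.0004,0],[0,0,0,0]]'|egrep 'tool_p|ft_'
```

```text
tool_pos: [475.8, -116.9, 124.5]
ft_force: [-0.8, 1.3, -1.2]
```

```bash
python3 -m handwheel '[[0,0,-0.0004,0],[0,0,0,0]]'|egrep 'tool_p|ft_'
```

```text
tool_pos: [475.8, -116.8, 124.9]
ft_force: [0.4, 0.6, -0.3]
```

```bash
python3 -m handwheel '[[0,0,-0.0004,0],[0,0,0,0]]'|egrep 'tool_p|ft_'
```

```text
tool_pos: [475.8, -116.8, 125.0]
ft_force: [1.4, 1.1, -4.2]
```

```bash
python3 -m handwheel '[[0,0,-0.0004,0],[0,0,0,0]]'|egrep 'tool_p|ft_'
```

```text
tool_pos: [475.7, -116.8, 125.0]
ft_force: [4.0, 0.5, -10.8]
```

```bash
python3 -m handwheel '[[0,0,-0.0004,0],[0,0,0,0]]'|egrep 'tool_p|ft_'
```

```text
tool_pos: [475.6, -116.8, 125.0]
ft_force: [5.4, -1.6, -15.5]
```

The lips are engaged at −15.5 N. I hold this for about a second, reading as I go.

```bash
python3 -m handwheel '[[0,0,0,0],[0,0,0,0],[0,0,0,0],[0,0,0,0]]'|egrep 'tool_p|ft_'
```

```text
tool_pos: [475.6, -116.8, 125.0]
ft_force: [5.2, -1.2, -14.5]
```

```bash
python3 -m handwheel '[[0,0,0,0],[0,0,0,0],[0,0,0,0],[0,0,0,0]]'|egrep 'time|tool_p|ft_'
```

```text
time: 25.55
tool_pos: [475.6, -116.8, 125.0]
ft_force: [5.1, -0.8, -15.2]
```

```bash
python3 -m handwheel '[[0,0,0,0],[0,0,0,0],[0,0,0,0]]'|egrep 'time|tool_p|ft_'
```

```text
time: 25.85
tool_pos: [475.6, -116.8, 125.0]
ft_force: [5.4, -1.2, -15.0]
```

The pull held for 1.2 s. Now I lower the board to the floor.

```bash
python3 -m handwheel '[[0,0,0.0006,0],[0,0,0.0006,0],[0,0,0.001,0],[0,0,0.001,0],[0,0,0.001,0],[0,0,0.001,0],[0,0,0.001,0],[0,0,0.001,0],[0,0,0.001,0],[0,0,0,0]]'|egrep 'tool_p|ft_'
```

```text
tool_pos: [475.7, -116.8, 117.5]
ft_force: [0.0, 0.2, -1.3]
```

```bash
python3 -m handwheel '[[0,0,0.0005,0],[0,0,0.0005,0],[0,0,0,0]]'|egrep 'tool_p|ft_'
```

```text
tool_pos: [475.8, -116.8, 116.7]
ft_force: [-0.3, 0.5, -1.7]
```

```bash
python3 -m handwheel '[[-0.0003,0,0.0003,0],[0,0,0,0]]'|egrep 'tool_p|ft_'
```

```text
tool_pos: [475.8, -116.9, 116.5]
ft_force: [0.3, 2.8, -0.4]
```

```bash
python3 -m handwheel '[[-0.0002,0,0.0003,0],[0,0,0,0]]'|egrep 'tool_p|ft_'
```

```text
tool_pos: [475.9, -117.0, 116.3]
ft_force: [0.2, 4.5, 0.5]
```

```bash
python3 -m handwheel '[[0,0,0.0003,0],[0,0,0,0]]'|egrep 'tool_p|ft_'
```

```text
tool_pos: [475.9, -117.0, 116.0]
ft_force: [1.4, 5.7, 1.4]
```

```bash
python3 -m handwheel '[[0,0,0.0002,0],[0,0,0,0]]'|egrep 'tool_p|ft_'
```

```text
tool_pos: [475.9, -117.0, 115.8]
ft_force: [0.5, 4.6, 1.0]
```

```bash
python3 -m handwheel '[[0,0,0.0003,0],[0,0,0,0]]'|egrep 'tool_p|ft_'
```

```text
tool_pos: [475.9, -117.0, 115.7]
ft_force: [-0.3, 5.8, 4.2]
```

```bash
python3 -m handwheel '[[0.0002,0,0.0002,0],[0,0,0,0]]'|egrep 'tool_p|ft_'
```

```text
tool_pos: [476.0, -117.0, 115.7]
ft_force: [-1.8, 5.4, 3.9]
```

It is seated on the floor and at the stop. Release and retreat.

```bash
python3 -m handwheel '[[0,0,0,0],[0,0,0,0],[0,0,0,0],[0,0,0,0],[0,0,0,0],[0,0,0,0],[0,0,0,0],[0,0,0,0]]' 0.0854
python3 -m handwheel '[[0,0,-0.005,0],[0,0,-0.015,0],[0,0,-0.02,0],[0,0,-0.02,0],[0,0,-0.02,0],[0,0,-0.02,0],[0,0,-0.02,0],[0,0,-0.01,0],[0,0,0,0]]'
python3 -m handwheel '[[0.02,0,0,0],[0.04,0,0,0],[0.04,0,0,0],[0.04,0,0,0],[0.04,0,0,0],[0.04,0,0,0],[0.04,0,0,0],[0.03,0,0,0],[0.01,0,0,0],[0,0,0,0]]'
python3 - <<'E'
from h import *
t=r.snapshot("top")[:,:,::-1];s=r.snapshot("scene")[:,:,::-1]
cv2.imwrite("pics/f.png",np.hstack([cv2.resize(t[210:310,300:400],(400,400)),cv2.resize(s[150:250,150:250],(400,400))]))
E
```

```text
time: 29.15
tool_pos: [475.8, -117.1, 115.2]
tcp_rot: [180.0, 0.0, 85.6]
ft_force: [-0.5, -0.1, 0.2]
finger_gap: 85.5
grip_force: 0.0
time: 30.05
tool_pos: [476.9, -117.5, 247.8]
tcp_rot: [179.8, 0.1, 85.6]
ft_force: [-0.1, 0.3, -0.1]
finger_gap: 85.8
grip_force: 0.0
time: 31.05
tool_pos: [498.3, 182.9, 244.1]
tcp_rot: [-179.9, 0.0, 85.7]
ft_force: [-0.3, 0.0, -0.2]
finger_gap: 85.6
grip_force: 0.0
```

View pics/f.png

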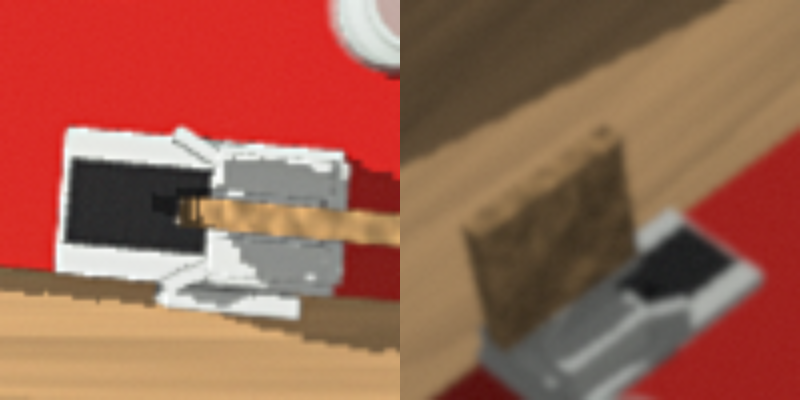

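The final pictures show the board upright in the slot, with its +y cork edge near crop (195,208). The tongue is bare and the jar untouched. I hand the job in.

```bash
python3 -c "
from bench import r
print(r.hand_in())"
```

```text
the job is handed in; nothing more can be done
None
```

The board was slid home against the end stop, pulled up against the lips at about 15 N for just over a second, lowered and released upright and home; sensed forces stayed under 17 N, and I handed the job in at about 31 s (no verdict was returned).

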